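Load a slide box into the slide loader's lane

ROBOT

A 7-joint arm with a two-finger parallel gripper is mounted at the origin on a cart in front of the work surface, level with it; the furniture and walls round the work are solid. World frame = base frame: x ahead of the robot, y to its left, z up, the work surface at z = 0. Lengths are in mm, angles in rad, forces in N, time in s.
With the tool pointing down it reaches from about 350 to 900 mm from the base axis. Payload 7.2 kg.
Tool frame: the origin (TCP) lies midway between the tips of the shut fingers; the grasp point (between the pads) lies 19 mm behind it (grip_depth is the x of the grasp point in the tool frame, in mm); x points along the fingers, y is the direction in which the jaws open and shut, and the axes are right-handed (so a half turn about x gives the same grasp; the last joint's range is limited). The gripper opens to 88 mm and grips with 3 to 60 N. Pads are 20 mm wide; open, the fingers measure 115 mm over their backs; the gripper's body (75 mm by 178 mm) begins 61 mm behind the grasp point.
Start: joints at [-1.325, 0.411, -0.013, 1.596, 0.006, 1.134, -0.082], TCP at [192.931, 594.48, 222.653] pointing down, gripper open.
Joint ranges: [-2.95, 2.95], [-0.29, 1.99], [-1.47, 1.44], [0.14, 2.54], [-1.03, 4.17], [0.13, 1.85], [-2.86, 2.86]. Speed limits (rad/s): [2.39, 2.39, 3.01, 3.01, 3.14, 3.14, 3.14].

INTERFACE

Orientations are given as [roll, pitch, yaw] about the fixed x, y, z axes, in that order (R = Rz(yaw) Ry(pitch) Rx(roll)).
In Python, from plant import * gives the robot as it stands.
- The arm moves only by the tool apply_moves, never from a script. Its arguments are lists of equal length, an entry for each row: "delta_pos": the shift along the world's x, y, z in mm, a list of three; "angular": the turn, a rotation vector about the world's x, y, z in degrees, a list of three. A call has exactly 10 rows; each row is the pose to reach, as a shift and turn from the pose commanded when the call began; what a row does not reach only later rows make up. A row lasts 1/12 s, in which the tool goes at most 41.7 mm and 7.16 degrees, less where a joint would pass 70% of its speed; a pose out of reach is approached as far as the arm can. A call with a gripper value outside its range is refused whole. "grip" is the finger opening in mm, from 0 to 87.8, set as the call begins (left out, the last holds). The fingers move at their own pace and stop on an object; "newtons" is the grip in N (left out, the last holds). Time passes only in rows, so rows that repeat a pose let the fingers close, or fill a call up. It gives the time, the measured TCP pose, the force and the opening at its end, in the units of the state.
- get_obs(): the state, without advancing time (a new reading comes with each control period).
- capture(name): name is "scene" or "side" or "wrist"; returns a dict with "color" (384x512x3 uint8, red, green, blue), "intrinsics" (3x3 intrinsics, pixels), "world_from_camera" (4x4, takes a point from camera to world coordinates). Camera axes: x right, y down, z forward; pixel columns grow to the right and rows downward; lengths in mm; the calibration is good to about 2 mm. A picture is of the moment at which its call begins. There is no depth.
- job_done(): hands the job in, once; it reports no verdict.
The state is a dict: "time": time; "joint_pos": joint angles; "qd": joint speeds; "joint_efforts": joint torques, N m; "eef_pos": TCP position; "tool_rot": TCP orientation; "force": force on the tool from outside, world axes, zero at the start; "moment": the same for the moment, N m; "width": finger opening in mm.
Only numpy, scipy, OpenCV 4.12 (cv2) and the standard library are available. Lean on these libraries where they do the work, as an engineer would, in place of code of your own. Each camera call takes 0.05 s, during which the arm holds its last target.

TASK

Load the blue slide box that stands on the slide loader's apron: square it up to the lane, then push it in between the guide rails with the fingertips, fully home against the sprung pad, until the catch springs up behind it and keeps it there. Its slides are freshly mounted, so push gently, keep the box flat on the deck without lifting it, and do not let it touch either guide rail. Leave the other slide box and the things round about as they are.

Things in the scene. Friction and masses are not known exactly. Their poses are not given: they have to be found in the camera images.
- loader: slide loader, fixed: low grey chassis 438 x 150 mm, flat deck 30 mm above the worktop from x = -0.200 to 0.238, y = -0.075 to 0.075. Before the mouth (x < 0) an open apron, behind it one lane; a housing 34 mm above the deck closes the lane's blind end at x = 0.221. Origin: on the worktop, under the middle of the lane's mouth, where the rails begin. x = into the lane, y = across, z = up
- lane_mouth (a point): the middle of the lane's mouth on the deck surface, 30 mm above the loader's origin
- rail_l: the lane's steel guide rail at y = +0.041 to +0.048: straight, 20 mm above the deck, 221 mm long from the mouth, no lead-in; the lane between the rails is 82 mm wide. Its origin and axes are the loader's
- rail_r: the lane's other guide rail, alike, at y = -0.048 to -0.041. Its origin and axes are the loader's
- catch (a joint): the lane's spring catch: steel flap 34 mm wide in mid-floor, hinged 6 mm inside the mouth, rising inwards to a nose 6.5 mm above the deck, 32 mm inside the mouth. 0 rad = up, about 0.27 = pressed flush with the deck. An entering box rides over it (under 1 N) and presses it flush; once the box's trailing end has passed the nose it springs up behind it
- catch_nose (a point): the middle of the catch's nose: 32 mm inside the mouth, 6.5 mm above the deck when up
- pad (a joint): the lane's sprung steel pad (66 x 26 mm, rubber faced) at its blind end. 0 m = free, grows as it is pushed in, at most 0.014. It resists with 2 N at 0, 5.5 N at 0.007 (where the catch springs up behind a box) and 9 N at 0.014, and presses a loaded box back against the catch
- pad_face (a point): the middle of the pad's face: 200 mm inside the mouth when free, 16 mm above the deck
- slide_box: the closed blue slide box to load, about 0.4 kg, askew on the loader's apron. 175 mm along its x, 66 mm along y (long sides at y = -0.034 and +0.032), 36 mm high, plain upright faces. Origin: centre of its underside, on the deck; z = up. Either end may go first. Friction about 0.6: it stops where the push stops. Loaded, its origin lies at x = 0.120 of the loader's frame
- other_box: another blue slide box of the same size, on the worktop beside the loader, bystander; origin: centre of its underside
- dropper_a: dropper bottle, 34 mm across, 96 mm high, bystander; origin: centre of its underside
- dropper_b: dropper bottle, 34 mm across, 96 mm high, bystander; origin: centre of its underside
- dropper_oil: small dropper bottle, 30 mm across, 84 mm high, bystander; origin: centre of its underside
- jar_c: specimen jar, 44 mm across, 56 mm high, bystander; origin: centre of its underside
- coverslip_box_0: square box of cover slips, 31 x 31 x 19 mm, bystander; origin: centre of its underside
- coverslip_box_1: square box of cover slips, 31 x 31 x 19 mm, bystander; origin: centre of its underside
- petri_a: petri dish, 61 mm across, 15 mm high, bystander; origin: centre of its underside
- petri_b: petri dish, 61 mm across, 15 mm high, bystander; origin: centre of its underside

How it is judged:
By the outcome, as a careful person would: the job done as asked, in the order asked, and still so for the second after the job is handed in, with the robot touching nothing.
It also fails if it takes over 64 s, if anything falls off the work surface, if the arm or the gripper's body presses on something with over 40 N, if the wrist force passes 120 N, or if a joint passes its speed limit or range.

## Working session

There is one attempt and no reset: what is moved stays moved. The work goes in short steps, Python scripts to look and compute and a tool call to move; the robot and the scene stay as the last step left them, time stands still between calls to the robot, and variables do not carry over. Pictures are saved under pics/ and viewed, and the job is handed in when it is done.

Besides the shell and the picture viewer there is one more tool, called after ">>>" as name(argument=value, ...) on one line, values as JSON. apply_moves: Moves the arm, as the interface text tells. Its arguments: {"type":"object","properties":{"delta_pos":{"type":"array"},"angular":{"type":"array"},"grip":{"type":"number"},"newtons":{"type":"number"}},"required":["delta_pos","angular"]}

```bash
ls; mkdir -p pics; python3 - <<'E'
from plant import *
import cv2
o=get_obs(); print(o['time'],o['eef_pos'],o['tool_rot'],o['force'],o['width'])
for n in ['scene','side','wrist']:
    c=capture(n); cv2.imwrite(f'pics/{n}0.png',c['color'][:,:,::-1]); print(n,c['intrinsics'].tolist(),c['world_from_camera'].round(3).tolist())
E
```

```text
pics
0.0 [192.80368276 593.98487799 221.8099281 ] [-1.5050723   1.56920175 -1.81886122] [ 0.27609761 -0.0412191   0.64981686] 87.80829859374204
scene [[385.4250728497797, 0.0, 253.68055543883204], [0.0, 385.4250728497797, 189.80317106674218], [0.0, 0.0, 1.0]] [[0.726, -0.373, 0.578, 13.292], [-0.687, -0.365, 0.628, -333.226], [-0.023, -0.853, -0.522, 505.565], [0.0, 0.0, 0.0, 1.0]]
side [[360.67974019151046, 0.0, 249.21964676275564], [0.0, 360.67974019151046, 188.72291978467402], [0.0, 0.0, 1.0]] [[0.88, -0.253, 0.402, 164.1], [-0.474, -0.421, 0.773, -454.005], [-0.026, -0.871, -0.49, 494.769], [0.0, 0.0, 0.0, 1.0]]
wrist [[292.1819009613703, 0.0, 255.40003278151795], [0.0, 292.1819009613703, 188.69700731222588], [0.0, 0.0, 1.0]] [[0.308, 0.908, 0.285, 114.112], [0.952, -0.293, -0.094, 619.172], [-0.002, 0.301, -0.954, 384.63], [0.0, 0.0, 0.0, 1.0]]
```

View pics/scene0.png

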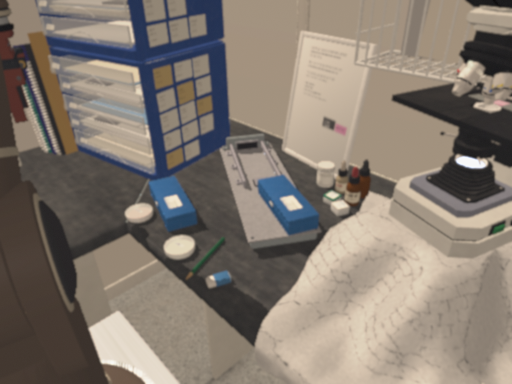

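View pics/side0.png

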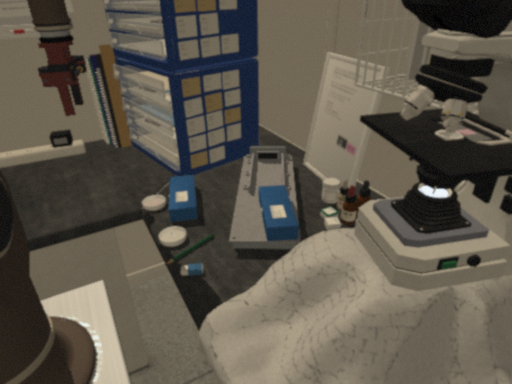

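View pics/wrist0.png

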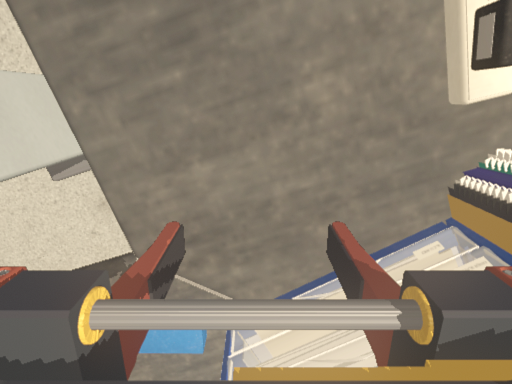

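```bash
cat > h.py <<'E'
from plant import *
import numpy as np, cv2
def ray(c,uv,z):
    K=c['intrinsics'];T=c['world_from_camera']
    uv=np.atleast_2d(uv).astype(float)
    d=np.c_[(uv[:,0]-K[0,2])/K[0,0],(uv[:,1]-K[1,2])/K[1,1],np.ones(len(uv))]@T[:3,:3].T
    o=T[:3,3]; s=(z-o[2])/d[:,2]
    return o+d*s[:,None]
def proj(c,P):
    K=c['intrinsics'];T=c['world_from_camera']
    p=(np.atleast_2d(P)-T[:3,3])@T[:3,:3]
    return np.c_[K[0,0]*p[:,0]/p[:,2]+K[0,2],K[1,1]*p[:,1]/p[:,2]+K[1,2]]
def blue(img):
    h=cv2.cvtColor(img,cv2.COLOR_RGB2HSV)
    return ((h[:,:,0]>95)&(h[:,:,0]<118)&(h[:,:,1]>120)&(h[:,:,2]>60)).astype(np.uint8)
E
python3 - <<'E'
from h import *
for n in ['scene','side']:
    im=cv2.imread(f'pics/{n}0.png')
    cr=im[125:265,100:400] if n=='scene' else im[135:265,130:380]
    cr=cv2.resize(cr,None,fx=2.6 if n=='scene' else 3,fy=2.6 if n=='scene' else 3,interpolation=cv2.INTER_CUBIC)
    cv2.imwrite(f'pics/{n}0z.png',cr); print(cr.shape)
E
```

```text
(364, 780, 3)
(390, 750, 3)
```

View pics/scene0z.png

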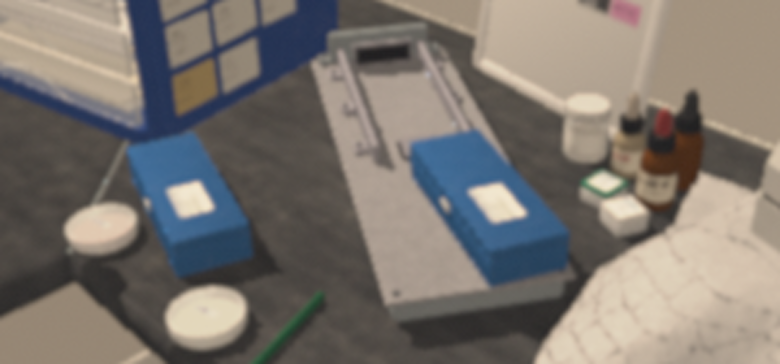

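View pics/side0z.png

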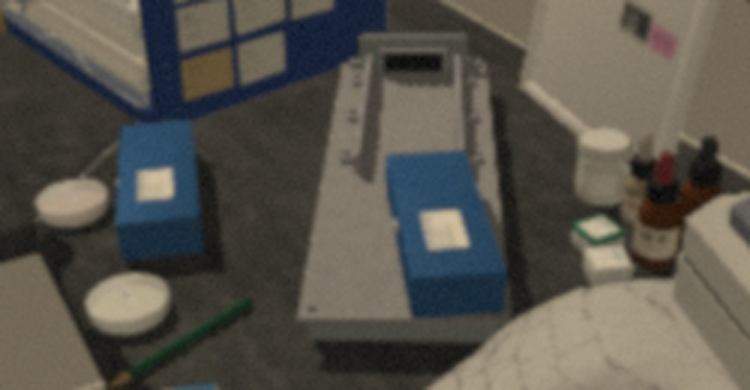

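```bash
python3 - <<'E'
from h import *
S=capture('scene');D=capture('side')
z=lambda a,o,f:np.array(a,float)/f+np.array(o)
a=ray(S,z([[390,304],[572,275],[312,62]],(100,125),2.6),30); print(a.round(1))
b=ray(D,z([[298,318],[508,318],[340,66]],(130,135),3),30); print(b.round(1))
for r in (a,b): 
    print(np.linalg.norm(r[1]-r[0]),np.linalg.norm(r[2]-r[0]),np.degrees(np.arctan2(*(r[2]-r[0])[1::-1])),np.degrees(np.arctan2(*(r[0]-r[1])[1::-1]))-90)
# box top outline
for c,n in((S,'scene'),(D,'side')):
    m=blue(c['color']); k,l,st,ce=cv2.connectedComponentsWithStats(m)
    print(n,[(st[i].tolist(),ray(c,ce[i],50).round(0).tolist()) for i in range(1,k) if st[i][4]>150])
o=get_obs();print(o['time'])
E
```

```text
[[401.7 103.4  30. ]
 [524.6  29.7  30. ]
 [626.9 471.7  30. ]]
[[403.6 104.   30. ]
 [529.6  30.3  30. ]
 [625.3 466.   30. ]]
143.29482033643538 431.7065319026087 58.55787178606105 59.07538939171755
145.91586541384208 424.5460262866924 58.522134444085474 59.70388383437637
scene [([48, 0, 181, 231, 8157], [[771.0, 965.0, 50.0]]), ([259, 176, 59, 58, 1612], [[526.0, 118.0, 50.0]])]
side [([173, 57, 83, 16, 344], [[1142.0, 1820.0, 50.0]]), ([127, 59, 45, 15, 153], [[737.0, 2032.0, 50.0]]), ([169, 174, 27, 46, 783], [[373.0, 307.0, 50.0]]), ([260, 186, 38, 54, 1119], [[534.0, 124.0, 50.0]])]
0.25
```

```bash
python3 - <<'E'
from h import *
from scipy.spatial.transform import Rotation as R
S=capture('scene');D=capture('side')
z=lambda a,o,f:np.array(a,float)/f+np.array(o)
# cabinet bottom corner, right bottom; other_box corners ; cloth edge ; base front left corner
print(ray(S,[[157,174],[229,130],[50,140]],0).round())
print(ray(D,[[180,170],[257,148],[112,120]],0).round())
# cloth edge
print('cloth S',[ray(S,[[330,245],[368,200],[260,345]],h).round().tolist() for h in(0,60,120)])
print('cloth D',[ray(D,[[310,245],[340,230],[205,345]],h).round().tolist() for h in(0,60,120)])
o=get_obs(); M=R.from_euler('xyz',o['tool_rot']).as_matrix(); print(M.round(3))
# microscope base near-left corner etc
print(ray(S,[[397,185],[395,215]],0).round(),ray(D,[[360,215],[370,240]],0).round())
E
```

```text
[[445. 523.   0.]
 [781. 616.   0.]
 [320. 981.   0.]]
[[ 441.  542.    0.]
 [ 731.  568.    0.]
 [ 346. 1174.    0.]]
cloth S [[[534.0, 9.0, -0.0], [731.0, 47.0, 0.0], [270.0, -59.0, -0.0]], [[472.0, -32.0, 60.0], [646.0, 1.0, 60.0], [239.0, -92.0, 60.0]], [[410.0, -72.0, 120.0], [561.0, -44.0, 120.0], [209.0, -124.0, 120.0]]]
cloth D [[[565.0, 38.0, 0.0], [657.0, 48.0, 0.0], [270.0, -83.0, 0.0]], [[516.0, -21.0, 60.0], [597.0, -13.0, 60.0], [257.0, -128.0, 60.0]], [[468.0, -81.0, 120.0], [538.0, -74.0, 120.0], [244.0, -173.0, 120.0]]]
[[-0.     0.309  0.951]
 [-0.     0.951 -0.309]
 [-1.    -0.     0.   ]]
[[842.  33.   0.]
 [720. -30.   0.]] [[740.  72.   0.]
 [689. -14.   0.]]
```

>>> apply_moves(delta_pos=[[10, -14, 6], [30, -40, 14], [50, -66, 22], [70, -92, 30], [91, -119, 38], [112, -146, 46], [133, -174, 54], [154, -202, 62], [175, -230, 70], [196, -257, 77]], angular=[[0, 0, -3], [0, 0, -9], [0, 0, -15.5], [0, 0, -22], [0, 0, -28.5], [0, 0, -35], [0, 0, -41.5], [0, 0, -48], [0, 0, -54.5], [0, 0, -61]])

```text
time: 1.18
eef_pos: [389.8, 335.9, 300.5]
tool_rot: [2.485, 1.57, 1.101]
force: [1.2, 0.2, 0.3]
width: 87.8
```

>>> apply_moves(delta_pos=[[20, -27, 0], [40, -54, 0], [60, -81, 0], [80, -108, 0], [100, -134, 0], [118, -157, 0], [130, -171, 0], [135, -177, 0], [135, -177, 0], [135, -177, 0]], angular=[[0, 0, -6.5], [0, 0, -13], [0, 0, -19.5], [0, 0, -26], [0, 0, -32.5], [0, 0, -38], [0, 0, -41], [0, 0, -42.3], [0, 0, -42.3], [0, 0, -42.3]])

```text
time: 2.02
eef_pos: [523.3, 161.7, 299.4]
tool_rot: [-1.375, 1.57, 2.794]
force: [-0.5, 0.8, -0.9]
width: 88.2
```

```bash
python3 - <<'E'
from h import *
from scipy.spatial.transform import Rotation as R
o=get_obs(); M=R.from_euler('xyz',o['tool_rot']).as_matrix(); print(o['time'],o['eef_pos'],M.round(3).tolist(),o['joint_pos'],o['force'])
for n in ['wrist','scene','side']:
    c=capture(n); cv2.imwrite(f'pics/{n}1.png',c['color'][:,:,::-1])
    if n=='wrist': cv2.imwrite('pics/wrist1z.png',cv2.resize(c['color'][:,:,::-1],(800,600),interpolation=cv2.INTER_CUBIC))
E
```

```text
2.0167 [523.34619179 161.74284123 299.3630803 ] [[-0.001, 0.856, -0.517], [0.0, -0.517, -0.856], [-1.0, -0.001, 0.0]] [-0.82506576  0.23122732  0.53681026  1.70475305 -0.12479202  1.24033331
 -0.80223257] [-0.49278067  0.76864971 -0.92883358]
```

View pics/wrist1z.png

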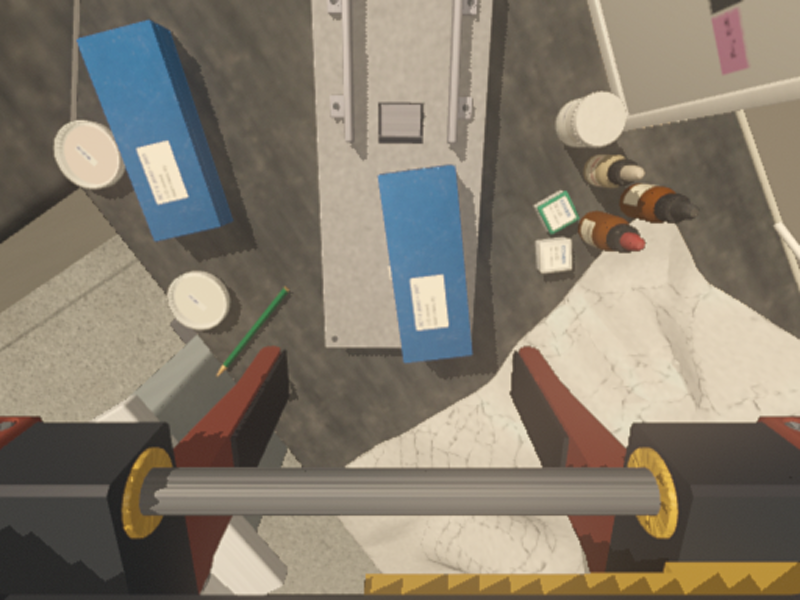

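View pics/scene1.png

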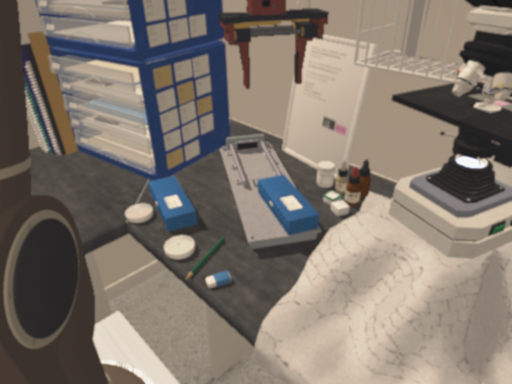

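```bash
cat >> h.py <<'E'
def edge_fit(c,z,row0,row1,side,img=None):
    pass
def boxmask(c,near):
    m=cv2.morphologyEx(blue(c['color']),cv2.MORPH_CLOSE,np.ones((15,15),np.uint8))
    k,l,st,ce=cv2.connectedComponentsWithStats(m)
    w=np.array([ray(c,x,60)[0,:2] for x in ce])
    i=min([j for j in range(1,k) if st[j,4]>400],key=lambda j:np.linalg.norm(w[j]-near))
    return (l==i).astype(np.uint8)
def quad(m):
    ct=max(cv2.findContours(m,cv2.RETR_EXTERNAL,cv2.CHAIN_APPROX_NONE)[0],key=cv2.contourArea)
    return cv2.approxPolyDP(cv2.convexHull(ct),5,True)[:,0],ct[:,0]
E
python3 - <<'E'
from h import *
c=capture('wrist')
f=1.5625
deckz=lambda p,z:ray(c,np.array(p)/f,z)
nl,l0,=deckz([[326,348],[312,0]],30); r0,r1=deckz([[493,0],[480,180]],30)
print('left edge',nl,l0,np.degrees(np.arctan2(*(l0-nl)[1::-1])))
print('right edge',r0,r1,np.degrees(np.arctan2(*(r0-r1)[1::-1])))
print('rail ends z50',deckz([[347,141],[354,141],[449,141],[457,141]],50).round(1).tolist())
print('catch nose',deckz([[379,104],[423,104]],36.5).round(1).tolist(), 'hinge',deckz([[379,142],[423,142]],30).round(1).tolist())
m=boxmask(c,(530,121)); q,ct=quad(m); print(q.tolist(),(q*f).tolist()); print(ray(c,q,66).round(1).tolist())
print('cloth tip',[deckz([[665,215]],h).round().tolist() for h in (0,60,120)])
h=c['world_from_camera'];print(h.round(3).tolist())
im=cv2.imread('pics/wrist1.png')[0:240,180:330]; cv2.imwrite('pics/w1c.png',cv2.resize(im,None,fx=2.5,fy=2.5,interpolation=cv2.INTER_CUBIC))
im=cv2.imread('pics/scene1.png')[130:260,200:400]; cv2.imwrite('pics/s1c.png',cv2.resize(im,None,fx=4,fy=4,interpolation=cv2.INTER_CUBIC))
E
```

```text
left edge [401.4834175 105.4233657  30.       ] [565.34015624 371.51828787  30.        ] 58.37594322884568
right edge [693.30722737 294.63939465  30.        ] [616.47244961 172.56843393  30.        ] 57.81257429296227
rail ends z50 [[531.8, 262.6, 50.0], [536.9, 259.5, 50.0], [606.6, 217.7, 50.0], [612.5, 214.2, 50.0]]
catch nose [[570.8, 274.8, 36.5], [603.4, 255.3, 36.5]] hinge [[554.3, 248.6, 30.0], [588.1, 228.2, 30.0]]
[[245, 113], [290, 107], [296, 174], [286, 184], [250, 162]] [[382.8125, 176.5625], [453.125, 167.1875], [462.5, 271.875], [446.875, 287.5], [390.625, 253.125]]
[[543.5, 222.1, 66.0], [597.9, 198.3, 66.0], [561.3, 114.9, 66.0], [542.2, 109.3, 66.0], [515.0, 162.7, 66.0]]
cloth tip [[[763.0, 42.0, 0.0]], [[738.0, 67.0, 60.0]], [[712.0, 92.0, 120.0]]]
[[0.857, -0.491, -0.155, 566.115], [-0.515, -0.818, -0.257, 232.624], [-0.001, 0.301, -0.954, 462.25], [0.0, 0.0, 0.0, 1.0]]
```

View pics/w1c.png

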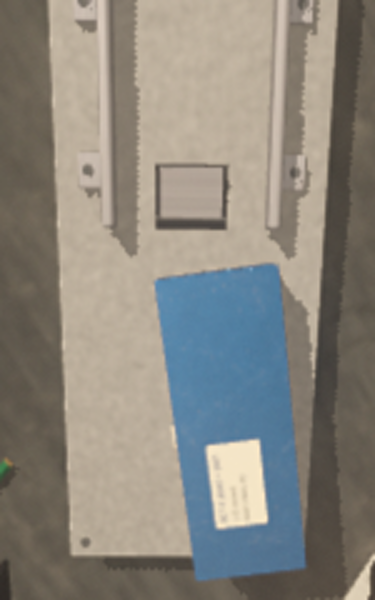

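View pics/s1c.png

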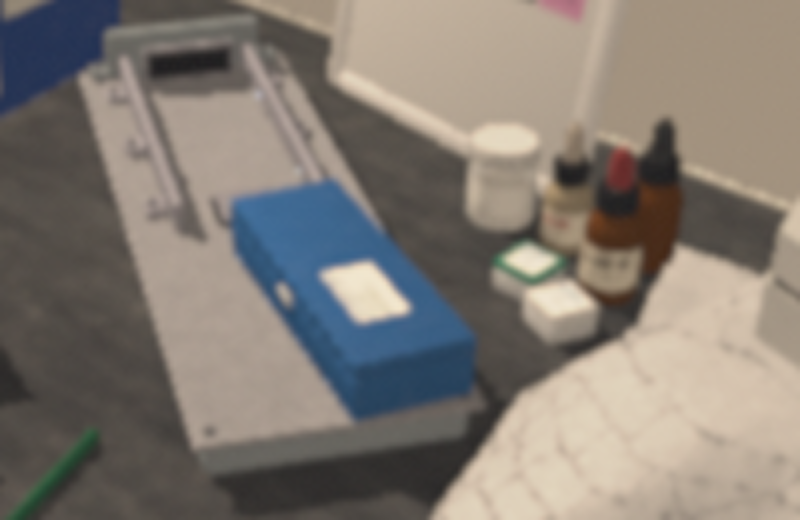

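```bash
python3 - <<'E'
from h import *
c=capture('wrist')
P=lambda p,z:ray(c,np.array(p,float)/2.5+[180,0],z)
ang=lambda d:np.degrees(np.arctan2(d[1],d[0]))
for n,a,b in (('lo',(98,0),(104,228)),('li',(113,0),(116,228)),('ri',(276,0),(267,228)),('ro',(289,0),(280,228))):
    p,q=P([a,b],50); print(n,p.round(1),q.round(1),ang(p-q))
p,q=P([(48,0),(71,554)],30);print('deckL',ang(p-q))
p,q=P([(337,0),(318,380)],30);print('deckR',ang(p-q))
h=np.radians(58.6);X=np.array([np.cos(h),np.sin(h)]);Y=np.array([-X[1],X[0]]);O=np.array([571.8,238.2])
L=lambda p:np.c_[(p[:,:2]-O)@X,(p[:,:2]-O)@Y]
b=P([(155,282),(278,266),(305,568),(196,580)],66)
print(b.round(1)); print(L(b).round(1)); d=[b[i]-b[(i+1)%4] for i in range(4)]; print([np.linalg.norm(x).round(1) for x in d],[ang(x).round(1) for x in d])
print('box centre',b.mean(0),L(b.mean(0)[None]))
print(L(P([(71,554),(98,0),(104,228),(280,228)],30)))
o=get_obs();print(o['time'])
E
```

```text
lo [586.2 352.5  50. ] [530.8 261.7  50. ] 58.583664559208806
li [592.5 348.7  50. ] [536.3 258.4  50. ] 58.07212497796102
ri [661.2 307.4  50. ] [605.6 216.7  50. ] 58.4554174501793
ro [666.7 304.1  50. ] [611.5 213.1  50. ] 58.76203626629612
deckL 58.40397592740635
deckR 59.20191012573499
[[540.4 224.1  66. ]
 [599.8 197.9  66. ]
 [530.   38.4  66. ]
 [470.6  65.   66. ]]
[[ -28.3   19.4]
 [ -19.8  -44.9]
 [-192.3  -68.4]
 [-200.5   -3.8]]
[np.float64(64.9), np.float64(174.1), np.float64(65.1), np.float64(173.8)] [np.float64(156.2), np.float64(66.4), np.float64(-24.1), np.float64(-113.7)]
box centre [535.21306578 131.37913843  66.        ] [[-110.23917669  -24.42589088]]
[[-200.21700306   76.29266117]
 [ 110.52814217   49.44671203]
 [  -1.00799414   49.47851179]
 [  -0.34043547  -49.34388142]]
2.2667
```

```bash
python3 - <<'E'
from h import *
c=capture('wrist');S=capture('scene');D=capture('side')
p=np.array([(350,465),(420,430),(495,382),(560,315),(600,275),(665,215)])/1.5625
w=ray(c,p,0);print(w.round());print(proj(S,w).round());print(proj(D,w).round())
E
```

```text
[[330. -46.   0.]
 [426. -48.   0.]
 [531. -37.  -0.]
 [628.  -2.   0.]
 [683.  17.   0.]
 [764.  41.   0.]]
[[281. 318.]
 [319. 287.]
 [348. 257.]
 [361. 227.]
 [367. 213.]
 [377. 196.]]
[[229. 314.]
 [277. 294.]
 [319. 271.]
 [345. 246.]
 [358. 234.]
 [376. 218.]]
```

View pics/side1.png

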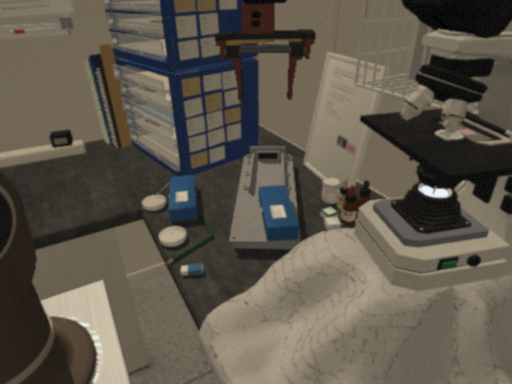

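```bash
python3 - <<'E'
from h import *
S=capture('scene');D=capture('side')
h=np.radians(58.5);X=np.array([np.cos(h),np.sin(h)]);Y=np.array([-X[1],X[0]]);O=np.array([571.3,237.6])
P=[]
for x in(-250,-210,-110):
  for y in(-113,-89): P.append([*(O+X*x+Y*y),115])
print(np.array(P).round());print(proj(S,P).round());print(proj(D,P).round())
E
```

```text
[[537. -35. 115.]
 [517. -22. 115.]
 [558.  -0. 115.]
 [537.  12. 115.]
 [610.  85. 115.]
 [590.  97. 115.]]
[[356. 206.]
 [343. 207.]
 [347. 194.]
 [335. 196.]
 [327. 170.]
 [317. 171.]]
[[325. 221.]
 [312. 221.]
 [323. 210.]
 [310. 210.]
 [317. 185.]
 [306. 185.]]
```

>>> apply_moves(delta_pos=[[3, -8, -15], [7, -18, -45], [11, -29, -80], [11, -29, -115], [11, -29, -150], [11, -29, -185], [11, -29, -215], [11, -29, -240], [11, -29, -255], [11, -29, -259]], angular=[[0, 0, 2], [0, 0, 5], [0, 0, 7.2], [0, 0, 7.2], [0, 0, 7.2], [0, 0, 7.2], [0, 0, 7.2], [0, 0, 7.2], [0, 0, 7.2], [0, 0, 7.2]], grip=87)

```text
time: 3.35
eef_pos: [533.2, 131.0, 37.9]
tool_rot: [-0.732, 1.566, -2.723]
force: [-0.3, -0.2, 0.9]
width: 87.1
```

```bash
cat > look.py <<'E'
import sys
from h import *
from scipy.spatial.transform import Rotation as R
o=get_obs(); M=R.from_euler('xyz',o['tool_rot']).as_matrix(); 
print('t',o['time'],'eef',o['eef_pos'].round(1),'heading',np.degrees(np.arctan2(-M[1,2],-M[0,2])).round(2),'tilt',M[:,0].round(3),'F',o['force'].round(2),'M',o['moment'].round(2),'w',o['width'])
tag=sys.argv[1]
for n in sys.argv[2:]:
    c=capture(n); cv2.imwrite(f'pics/{n}{tag}.png',cv2.resize(c['color'][:,:,::-1],(800,600),interpolation=cv2.INTER_CUBIC))
E
python3 look.py 2 wrist side
```

```text
t 3.35 eef [533.2 131.   37.9] heading 65.93 tilt [-0.004 -0.002 -1.   ] F [-0.3  -0.25  0.91] M [-0.1   0.16  0.02] w 87.06909313833079
```

View pics/wrist2.png

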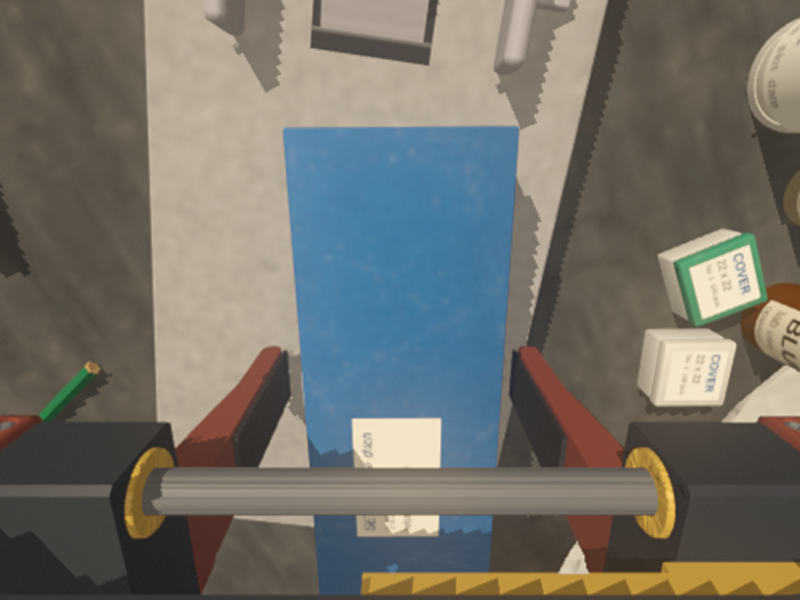

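View pics/side2.png

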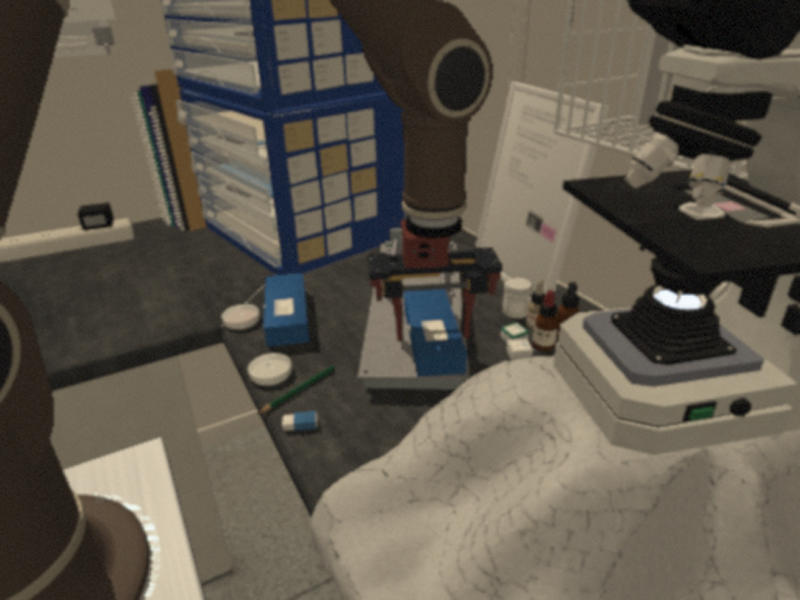

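>>> apply_moves(delta_pos=[[1, 0, 0], [1, 0, 0], [1, 0, 0], [1, 0, 0], [1, 0, 0], [1, 0, 0], [1, 0, 0], [1, 0, 0], [1, 0, 0], [1, 0, 0]], angular=[[0, 0, 0.2], [0, 0, 0.2], [0, 0, 0.2], [0, 0, 0.2], [0, 0, 0.2], [0, 0, 0.2], [0, 0, 0.2], [0, 0, 0.2], [0, 0, 0.2], [0, 0, 0.2]], grip=76, newtons=6)

```text
time: 4.28
eef_pos: [535.9, 131.5, 40.6]
tool_rot: [-0.393, 1.571, -2.381]
force: [0.8, -0.4, -0.4]
width: 75.9
```

```bash
python3 look.py 3 wrist
```

```text
t 4.2833 eef [535.9 131.5  40.6] heading 66.12 tilt [-0. -0. -1.] F [ 0.75 -0.42 -0.39] M [-0.12  0.09 -0.05] w 75.93059246707313
```

View pics/wrist3.png

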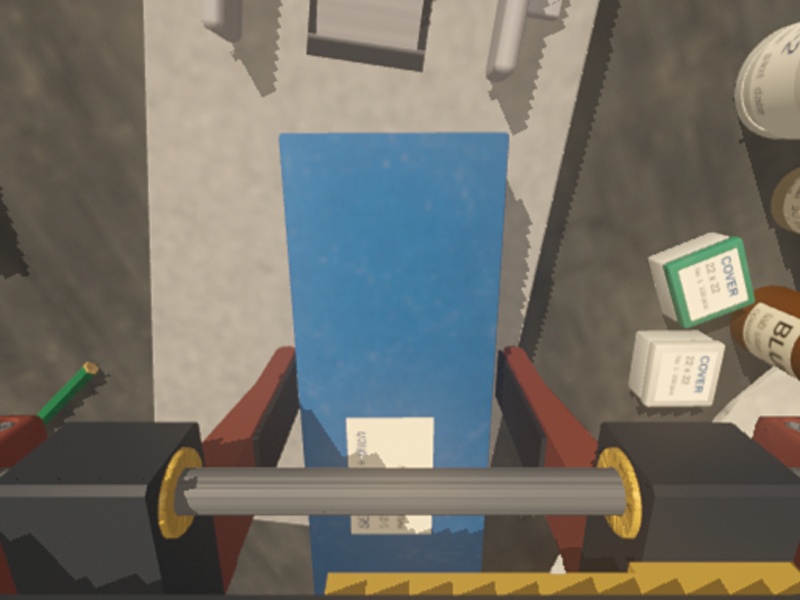

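>>> apply_moves(delta_pos=[[0, 0, 0], [0, 0, 0], [0, 0, 0], [0, 0, 0], [0, 0, 0], [0, 0, 0], [0, 0, 0], [0, 0, 0], [0, 0, 0], [0, 0, 0]], angular=[[0, 0, 0], [0, 0, 0], [0, 0, 0], [0, 0, 0], [0, 0, 0], [0, 0, 0], [0, 0, 0], [0, 0, 0], [0, 0, 0], [0, 0, 0]], grip=63, newtons=6)

```text
time: 5.17
eef_pos: [535.4, 131.7, 40.6]
tool_rot: [-1.308, 1.57, 2.988]
force: [-5.2, 2.0, 3.0]
width: 65.8
```

```bash
python3 look.py 4 wrist
```

```text
t 5.1667 eef [535.4 131.7  40.6] heading 66.13 tilt [-0.001  0.    -1.   ] F [-5.21  2.01  3.04] M [0.37 1.24 0.02] w 65.77610557655497
```

View pics/wrist4.png

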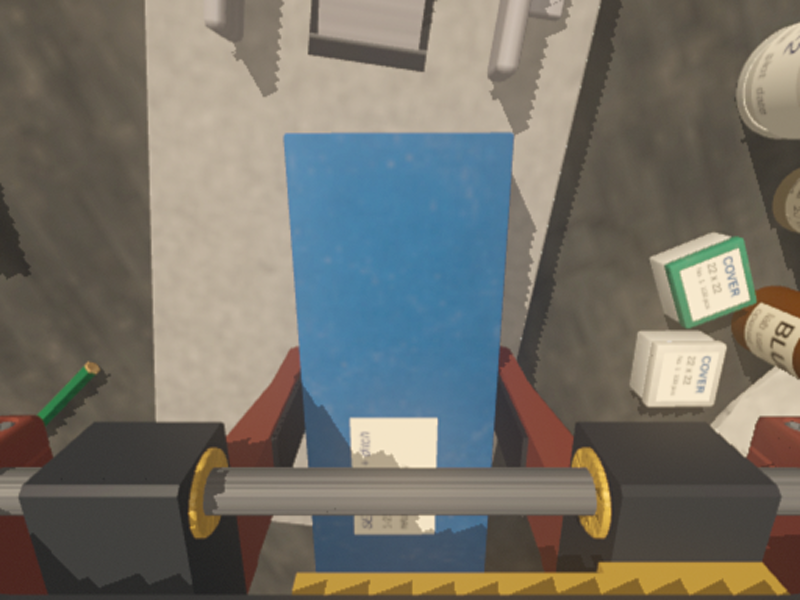

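>>> apply_moves(delta_pos=[[-2, 1, 0], [-5, 3, 0], [-8, 5, 0], [-11, 7, 0], [-14, 9, 0], [-17, 11, 0], [-20, 12, 0], [-21, 13, 0], [-21, 13, 0], [-21, 13, 0]], angular=[[0, 0, -0.6], [0, 0, -1.6], [0, 0, -2.7], [0, 0, -3.8], [0, 0, -4.9], [0, 0, -6], [0, 0, -7], [0, 0, -7.6], [0, 0, -7.6], [0, 0, -7.6]])

```text
time: 6.05
eef_pos: [514.3, 144.9, 40.6]
tool_rot: [-1.255, 1.57, 2.908]
force: [-1.7, 1.6, -2.6]
width: 65.9
```

```bash
python3 look.py 5 wrist
```

```text
t 6.05 eef [514.3 144.9  40.6] heading 58.55 tilt [-0.001  0.    -1.   ] F [-1.72  1.6  -2.57] M [0.07 0.44 0.  ] w 65.94600693232947
```

View pics/wrist5.png

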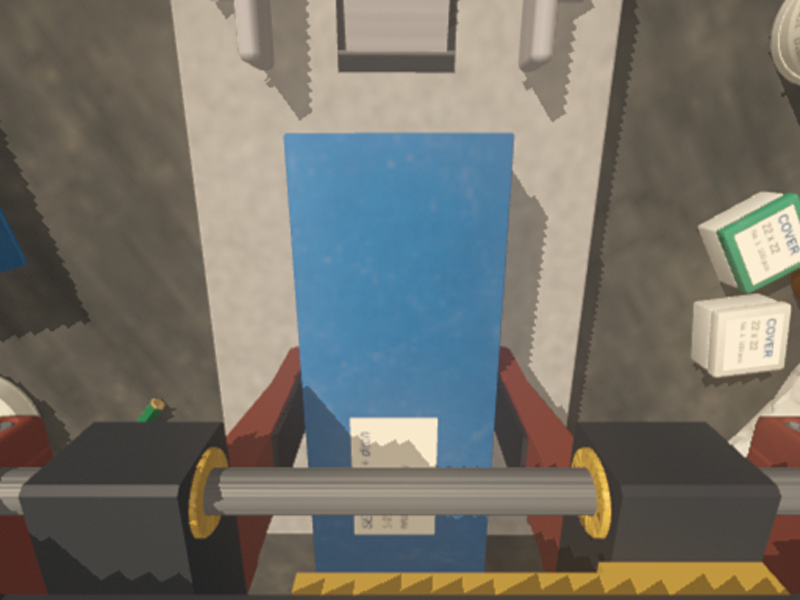

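>>> apply_moves(delta_pos=[[0, 0, 0], [0, 0, 0], [0, 0, 0], [0, 0, 0], [0, 0, 0], [0, 0, 5], [0, 0, 20], [0, 0, 45], [0, 0, 65], [-8, -13, 70]], angular=[[0, 0, 0], [0, 0, 0], [0, 0, 0], [0, 0, 0], [0, 0, 0], [0, 0, 0], [0, 0, 0], [0, 0, 0], [0, 0, 0], [0, 0, 0]], grip=82)

```text
time: 6.93
eef_pos: [509.6, 133.8, 113.7]
tool_rot: [2.557, 1.565, 0.439]
force: [0.2, 0.4, -0.5]
width: 81.9
```

>>> apply_moves(delta_pos=[[-10, -16, 0], [-21, -35, 0], [-33, -54, 0], [-44, -72, 0], [-52, -85, 0], [-54, -88, 0], [-54, -88, 0], [-54, -88, 0], [-54, -88, 0], [-54, -88, 0]], angular=[[0, 0, 0], [0, 0, 0], [0, 0, 0], [0, 0, 0], [0, 0, 0], [0, 0, 0], [0, 0, 0], [0, 0, 0], [0, 0, 0], [0, 0, 0]], grip=36)

```text
time: 7.77
eef_pos: [453.5, 44.4, 110.6]
tool_rot: [1.848, 1.57, -0.27]
force: [0.1, -0.1, -0.5]
width: 35.9
```

```bash
python3 look.py 6 wrist side
```

```text
t 7.7667 eef [453.5  44.4 110.6] heading 58.6 tilt [ 0. -0. -1.] F [ 0.07 -0.14 -0.55] M [-0.04  0.09  0.  ] w 35.87801481016125
```

View pics/wrist6.png

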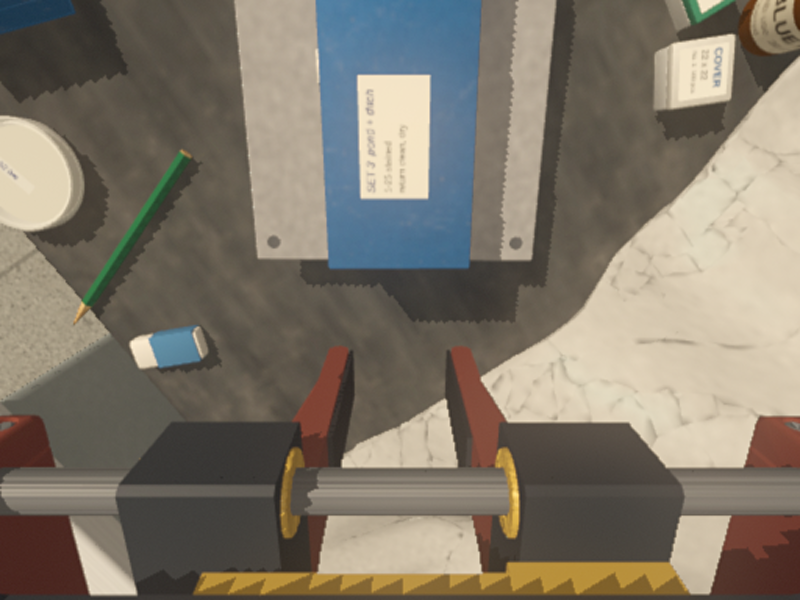

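View pics/side6.png

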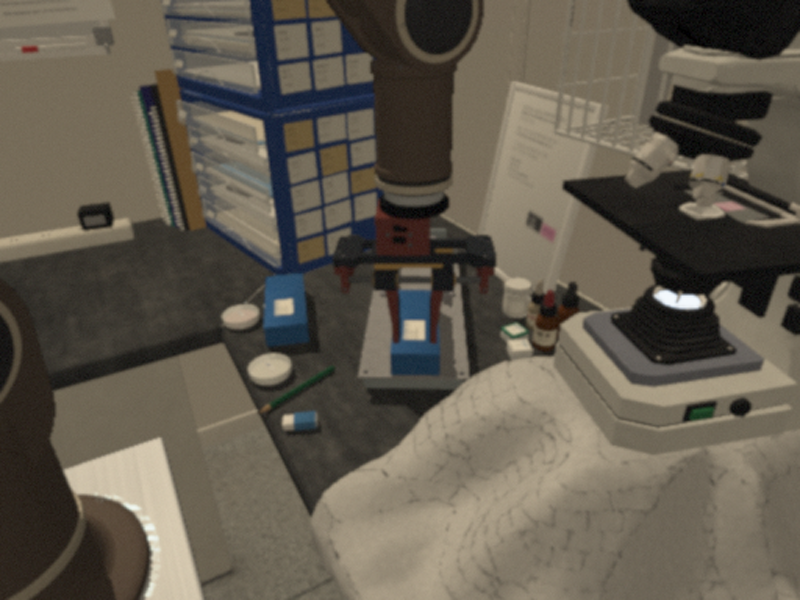

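```bash
python3 - <<'E'
from h import *
c=capture('wrist')
P=lambda p,z:ray(c,np.array(p,float)/1.5625,z)
h=np.radians(58.5);X=np.array([np.cos(h),np.sin(h)]);Y=np.array([-X[1],X[0]]);O=np.array([571.3,237.6])
L=lambda p:np.c_[(p[:,:2]-O)@X,(p[:,:2]-O)@Y].round(1)
print('deck',L(P([(257,261),(533,261),(236,0),(558,0)],30)).tolist())
print('box',L(P([(329,267),(471,268),(317,0),(483,0)],66)).tolist())
# subpixel: brightness transitions along rows
g=c['color'].astype(float).mean(2)
b=blue(c['color'])
for r in (10,40,80,120,150):
    xs=np.where(b[r,180:330])[0]+180; print(r,xs.min(),xs.max()+1,L(P([(xs.min()*1.5625,r*1.5625),((xs.max()+1)*1.5625,r*1.5625)],66)).tolist())
print(L(get_obs()['eef_pos'][None]))
cv2.imwrite('pics/w6c.png',cv2.resize(c['color'][0:180,140:370,::-1],None,fx=3.3,fy=3.3,interpolation=cv2.INTER_CUBIC))
E
```

```text
deck [[-201.8, 76.6], [-201.4, -74.1], [-77.7, 75.0], [-77.3, -74.4]]
box [[-196.1, 31.7], [-196.4, -34.6], [-87.4, 31.8], [-87.3, -33.9]]
10 204 307 [[-92.9, 31.3], [-92.7, -32.9]]Traceback (most recent call last):
  File "<stdin>", line 12, in <module>
    return umr_minimum(a, axis, None, out, keepdims, initial, where)
ValueError: zero-size array to reduction operation minimum which has no identity
```

>>> apply_moves(delta_pos=[[0, 0, -8], [0, 0, -22], [0, 0, -38], [0, 0, -53], [0, 0, -63], [0, 0, -67.5], [0, 0, -67.5], [0, 0, -67.5], [0, 0, -67.5], [0, 0, -67.5]], angular=[[0, 0, 0], [0, 0, 0], [0, 0, 0], [0, 0, 0], [0, 0, 0], [0, 0, 0], [0, 0, 0], [0, 0, 0], [0, 0, 0], [0, 0, 0]], grip=32, newtons=20)

```text
time: 8.75
eef_pos: [453.5, 43.6, 43.8]
tool_rot: [2.477, 1.569, 0.357]
force: [-0.4, -0.3, 0.3]
width: 31.9
```

```bash
python3 look.py 7 wrist
```

```text
t 8.75 eef [453.5  43.6  43.8] heading 58.52 tilt [ 0.001  0.    -1.   ] F [-0.41 -0.29  0.32] M [-0.04  0.09 -0.02] w 31.915149220913868
```

View pics/wrist7.png

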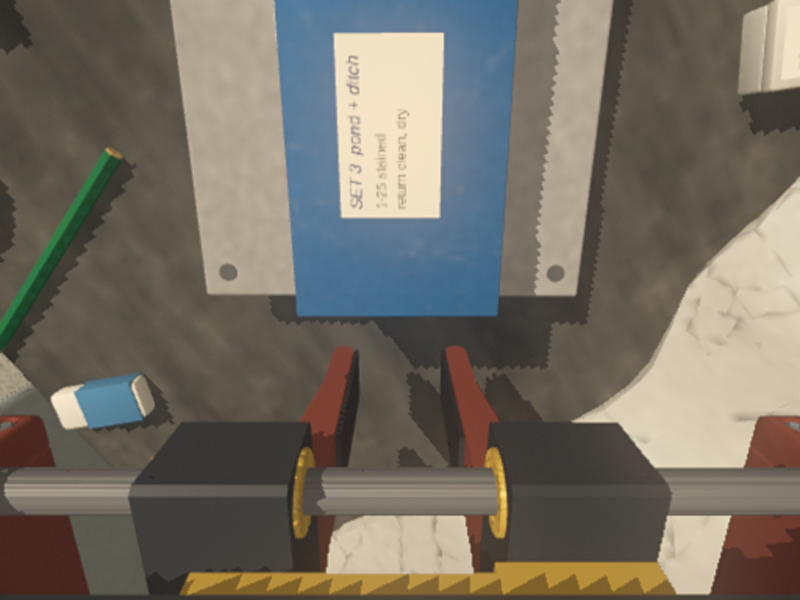

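>>> apply_moves(delta_pos=[[2.6, 4.3, 0], [5.2, 8.5, 0], [7.3, 11.9, 0], [8.4, 13.6, 0], [9.4, 15.3, 0], [10.5, 17, 0], [11.5, 18.8, 0], [13, 21.3, 0], [14.6, 23.9, 0], [16.2, 26.4, 0]], angular=[[0, 0, 0], [0, 0, 0], [0, 0, 0], [0, 0, 0], [0, 0, 0], [0, 0, 0], [0, 0, 0], [0, 0, 0], [0, 0, 0], [0, 0, 0]])

```text
time: 9.63
eef_pos: [468.0, 68.4, 43.0]
tool_rot: [-0.428, 1.568, -2.55]
force: [-3.5, -5.1, 5.0]
width: 31.8
```

```bash
cat >> look.py <<'E'
h=np.radians(58.5);X=np.array([np.cos(h),np.sin(h)]);Y=np.array([-X[1],X[0]]);O=np.array([571.3,237.6])
p=o['eef_pos'][:2]-O; print('tcp lane',(p@X).round(1),(p@Y).round(1),'Flane',(o['force'][:2]@X).round(2),(o['force'][:2]@Y).round(2))
E
python3 look.py 8 wrist
```

```text
t 9.6333 eef [468.   68.4  43. ] heading 58.44 tilt [-0.002 -0.001 -1.   ] F [-3.49 -5.12  4.97] M [-1.21  0.85  0.04] w 31.751363354322123
tcp lane -198.3 -0.4 Flane -6.19 0.31
```

View pics/wrist8.png

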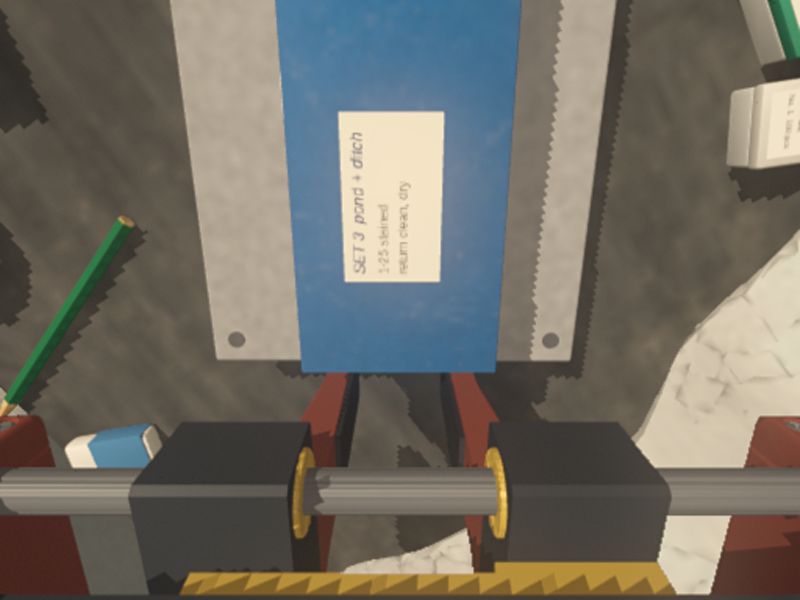

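>>> apply_moves(delta_pos=[[2, 3.5, 0], [4, 6.9, 0], [6, 10.4, 0], [8, 13.8, 0], [10, 17.3, 0], [12, 20.8, 0], [14, 24.2, 0], [16, 27.7, 0], [18, 31.1, 0], [20, 34.6, 0]], angular=[[0, 0, 0], [0, 0, 0], [0, 0, 0], [0, 0, 0], [0, 0, 0], [0, 0, 0], [0, 0, 0], [0, 0, 0], [0, 0, 0], [0, 0, 0]])

```text
time: 10.52
eef_pos: [488.8, 104.2, 43.0]
tool_rot: [-0.44, 1.57, -2.561]
force: [-0.9, -2.9, 0.2]
width: 32.1
```

```bash
python3 look.py 9 wrist scene
```

```text
t 10.5167 eef [488.8 104.2  43. ] heading 58.49 tilt [-0.001 -0.001 -1.   ] F [-0.91 -2.9   0.21] M [-0.61  0.41  0.01] w 32.10269644718286
tcp lane -156.8 0.6 Flane -2.95 -0.74
```

View pics/wrist9.png

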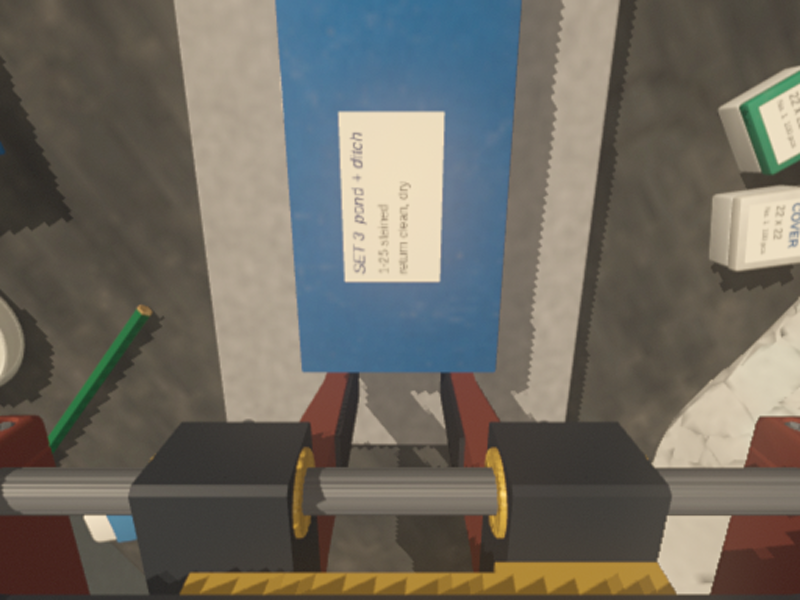

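View pics/scene9.png

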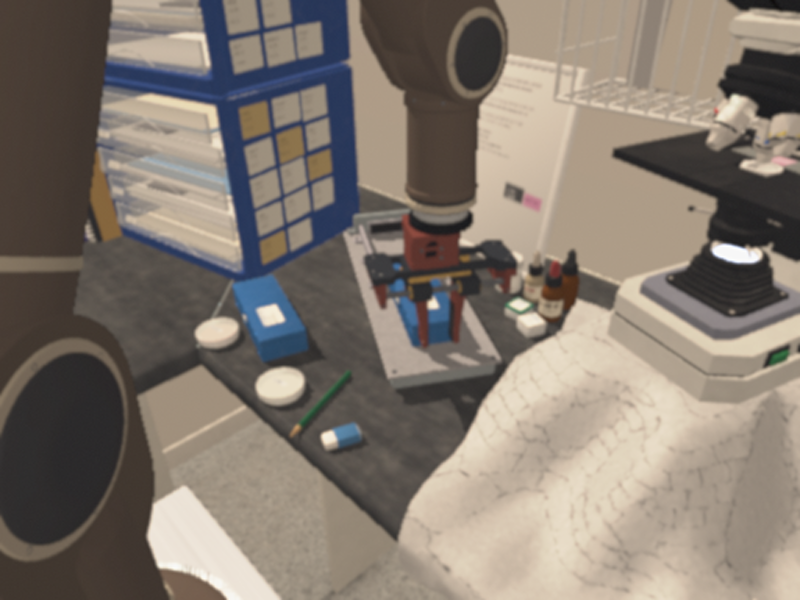

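>>> apply_moves(delta_pos=[[2.1, 3.4, 0], [4.2, 6.8, 0], [6.3, 10.2, 0], [8.4, 13.6, 0], [10.5, 17.1, 0], [12.5, 20.5, 0], [14.6, 23.9, 0], [16.7, 27.3, 0], [18.8, 30.7, 0], [20.9, 34.1, 0]], angular=[[0, 0, 0], [0, 0, 0], [0, 0, 0], [0, 0, 0], [0, 0, 0], [0, 0, 0], [0, 0, 0], [0, 0, 0], [0, 0, 0], [0, 0, 0]])

```text
time: 11.45
eef_pos: [510.2, 138.9, 43.1]
tool_rot: [-0.653, 1.571, -2.773]
force: [-1.3, -3.0, 0.3]
width: 31.7
```

```bash
python3 look.py 10 wrist
```

```text
t 11.45 eef [510.2 138.9  43.1] heading 58.52 tilt [-0. -0. -1.] F [-1.3  -3.    0.31] M [-0.68  0.51  0.01] w 31.698875136007928
tcp lane -116.1 0.6 Flane -3.24 -0.45
```

View pics/wrist10.png

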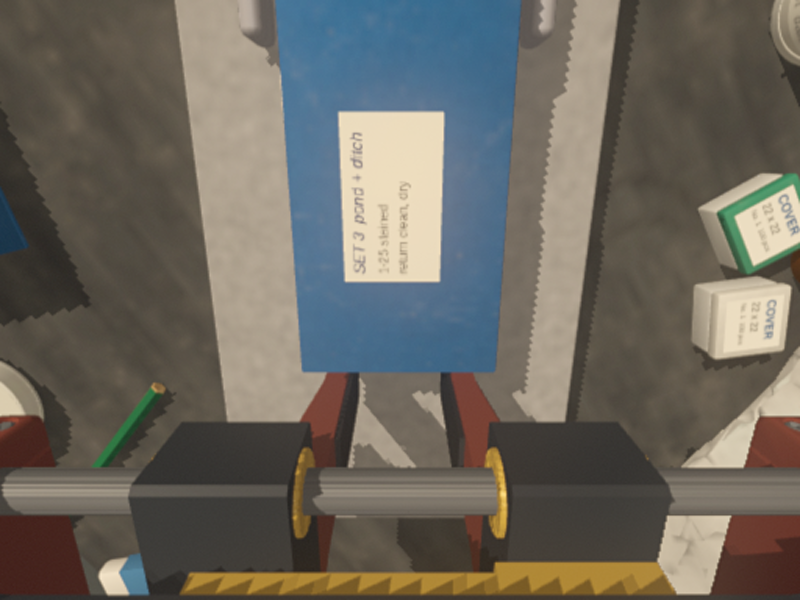

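>>> apply_moves(delta_pos=[[2.1, 3.4, 0], [4.2, 6.8, 0], [6.2, 10.2, 0], [8.3, 13.7, 0], [10.4, 17.1, 0], [12.4, 20.6, 0], [14.5, 24, 0], [16.6, 27.5, 0], [18.6, 30.9, 0], [20.6, 34.3, 0]], angular=[[0, 0, 0], [0, 0, 0], [0, 0, 0], [0, 0, 0], [0, 0, 0], [0, 0, 0], [0, 0, 0], [0, 0, 0], [0, 0, 0], [0, 0, 0]])

```text
time: 12.33
eef_pos: [530.8, 173.0, 43.2]
tool_rot: [0.406, 1.571, -1.714]
force: [-2.4, -4.4, 3.0]
width: 32.1
```

```bash
python3 look.py 11 wrist
```

```text
t 12.3333 eef [530.8 173.   43.2] heading 58.51 tilt [-0. -0. -1.] F [-2.45 -4.44  3.  ] M [-1.    0.69 -0.02] w 32.11048032100034
tcp lane -76.2 0.8 Flane -5.06 -0.23
```

View pics/wrist11.png

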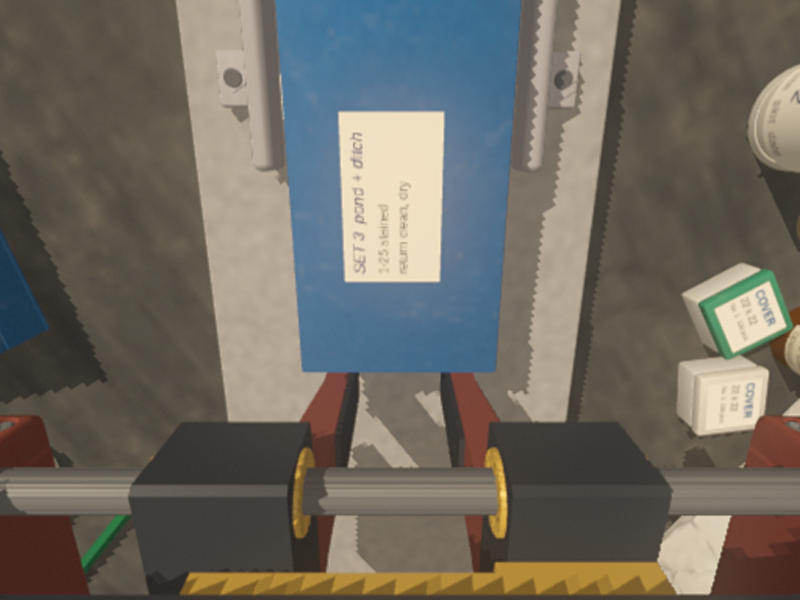

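>>> apply_moves(delta_pos=[[2.1, 3.4, 0], [4.2, 6.8, 0], [6.3, 10.2, 0], [8.4, 13.6, 0], [10.5, 17.1, 0], [12.5, 20.5, 0], [14.6, 23.9, 0], [16.7, 27.3, 0], [18.8, 30.7, 0], [20.9, 34.1, 0]], angular=[[0, 0, 0], [0, 0, 0], [0, 0, 0], [0, 0, 0], [0, 0, 0], [0, 0, 0], [0, 0, 0], [0, 0, 0], [0, 0, 0], [0, 0, 0]])

```text
time: 13.22
eef_pos: [551.6, 206.4, 43.4]
tool_rot: [0.002, 1.57, -2.118]
force: [-3.5, -5.7, 5.5]
width: 31.9
```

```bash
python3 look.py 12 wrist
```

```text
t 13.2167 eef [551.6 206.4  43.4] heading 58.48 tilt [-0.    -0.001 -1.   ] F [-3.54 -5.66  5.49] M [-1.26  0.86  0.  ] w 31.90478637985101
tcp lane -36.9 0.5 Flane -6.68 0.07
```

View pics/wrist12.png

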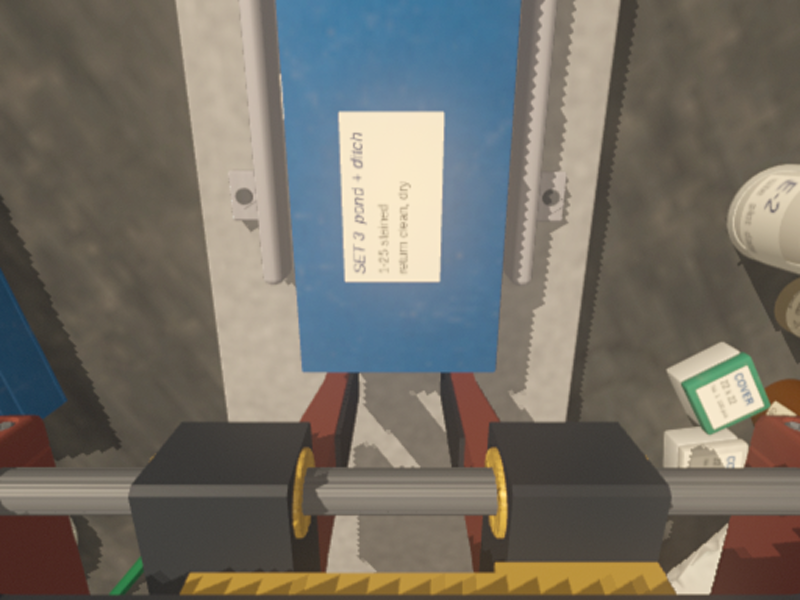

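>>> apply_moves(delta_pos=[[2.1, 3.4, 0.1], [4.2, 6.8, 0.2], [6.3, 10.2, 0.2], [8.4, 13.6, 0.2], [10.5, 17.1, 0.2], [12.5, 20.5, 0.2], [14.6, 23.9, 0.2], [16.7, 27.3, 0.2], [18.8, 30.7, 0.2], [20.9, 34.1, 0.2]], angular=[[0, 0, 0], [0, 0, 0], [0, 0, 0], [0, 0, 0], [0, 0, 0], [0, 0, 0], [0, 0, 0], [0, 0, 0], [0, 0, 0], [0, 0, 0]])

```text
time: 14.1
eef_pos: [572.6, 241.7, 43.2]
tool_rot: [-2.959, 1.571, 1.204]
force: [-2.1, -3.4, 0.3]
width: 31.8
```

```bash
python3 look.py 13 wrist
```

```text
t 14.1 eef [572.6 241.7  43.2] heading 58.53 tilt [ 0.  0. -1.] F [-2.05 -3.41  0.3 ] M [-0.75  0.49 -0.05] w 31.827312788305743
tcp lane 4.2 1.0 Flane -3.98 -0.03
```

View pics/wrist13.png

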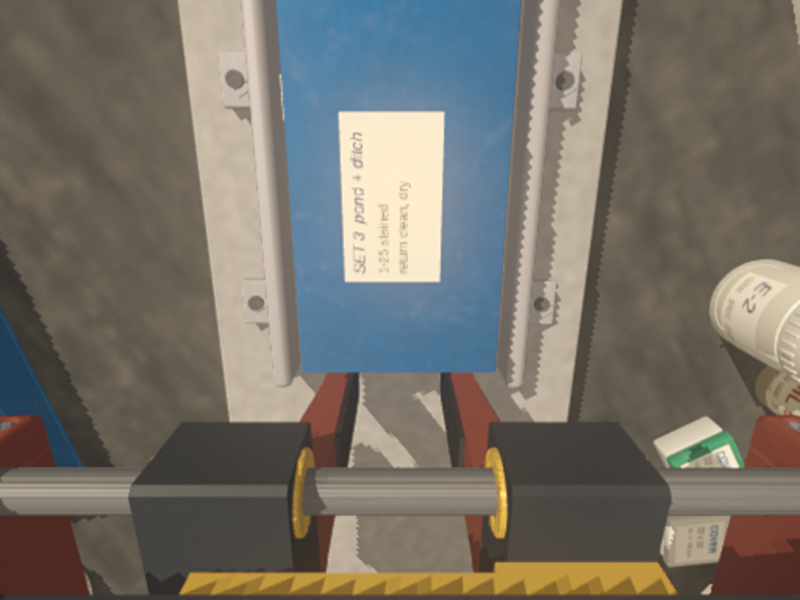

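>>> apply_moves(delta_pos=[[1, 1.7, 0], [1.8, 2.9, 0], [2.4, 3.9, 0], [3, 4.9, 0], [3.6, 5.9, 0], [4.2, 6.8, 0], [4.8, 7.8, 0], [5.4, 8.8, 0], [6, 9.8, 0], [6.3, 10.2, 0]], angular=[[0, 0, 0], [0, 0, 0], [0, 0, 0], [0, 0, 0], [0, 0, 0], [0, 0, 0], [0, 0, 0], [0, 0, 0], [0, 0, 0], [0, 0, 0]])

```text
time: 14.98
eef_pos: [578.3, 250.8, 43.1]
tool_rot: [-0.384, 1.569, -2.504]
force: [-3.8, -3.7, -0.3]
width: 32.3
```

```bash
python3 look.py 14
```

```text
t 14.9833 eef [578.3 250.8  43.1] heading 58.51 tilt [-0.001 -0.001 -1.   ] F [-3.77 -3.75 -0.31] M [-1.11  0.77 -0.05] w 32.27704138410198
tcp lane 14.9 0.9 Flane -5.17 1.25
```

>>> apply_moves(delta_pos=[[0.4, 0.7, 0], [0.8, 1.3, 0], [1.2, 2, 0], [1.6, 2.6, 0], [2, 3.3, 0], [2.4, 3.9, 0], [2.8, 4.6, 0], [3.2, 5.2, 0], [3.2, 5.2, 0], [3.2, 5.2, 0]], angular=[[0, 0, 0], [0, 0, 0], [0, 0, 0], [0, 0, 0], [0, 0, 0], [0, 0, 0], [0, 0, 0], [0, 0, 0], [0, 0, 0], [0, 0, 0]])

```text
time: 15.82
eef_pos: [580.7, 254.3, 43.1]
tool_rot: [-0.328, 1.567, -2.449]
force: [-5.4, -8.5, 3.6]
width: 32.2
```

```bash
python3 look.py 15 wrist
```

```text
t 15.8167 eef [580.7 254.3  43.1] heading 58.47 tilt [-0.003 -0.003 -1.   ] F [-5.44 -8.48  3.62] M [-1.71  1.38  0.06] w 32.235488849406465
tcp lane 19.2 0.8 Flane -10.07 0.21
```

View pics/wrist15.png

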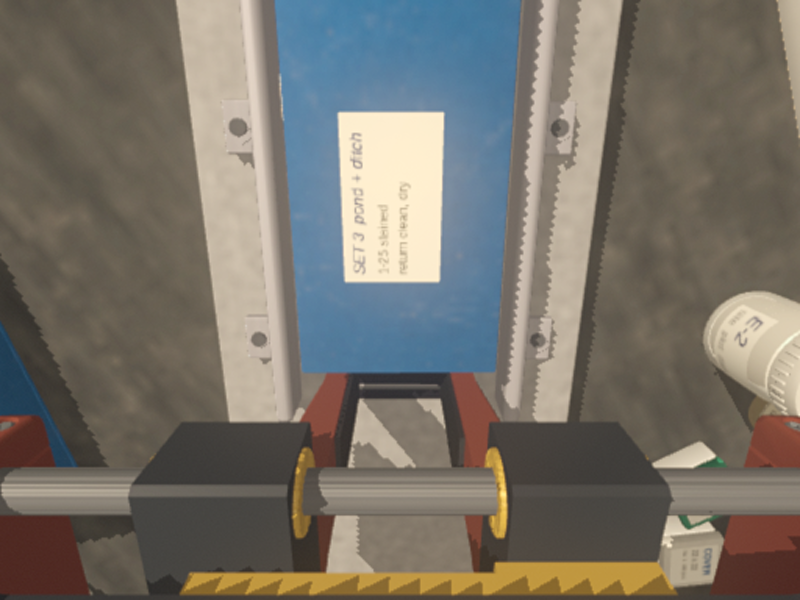

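>>> apply_moves(delta_pos=[[0.3, 0.5, 0], [0.6, 1, 0], [0.9, 1.5, 0], [1.2, 2, 0], [1.5, 2.5, 0], [1.8, 3, 0], [2.1, 3.4, 0], [2.1, 3.4, 0], [2.1, 3.4, 0], [2.1, 3.4, 0]], angular=[[0, 0, 0], [0, 0, 0], [0, 0, 0], [0, 0, 0], [0, 0, 0], [0, 0, 0], [0, 0, 0], [0, 0, 0], [0, 0, 0], [0, 0, 0]])

```text
time: 16.7
eef_pos: [582.2, 256.7, 43.1]
tool_rot: [-0.331, 1.565, -2.453]
force: [-8.2, -10.1, 6.6]
width: 32.1
```

```bash
python3 look.py 16 wrist scene
```

```text
t 16.7 eef [582.2 256.7  43.1] heading 58.45 tilt [-0.005 -0.004 -1.   ] F [ -8.19 -10.06   6.56] M [-2.31  2.02  0.18] w 32.09118787868042
tcp lane 21.9 0.7 Flane -12.86 1.73
```

View pics/wrist16.png

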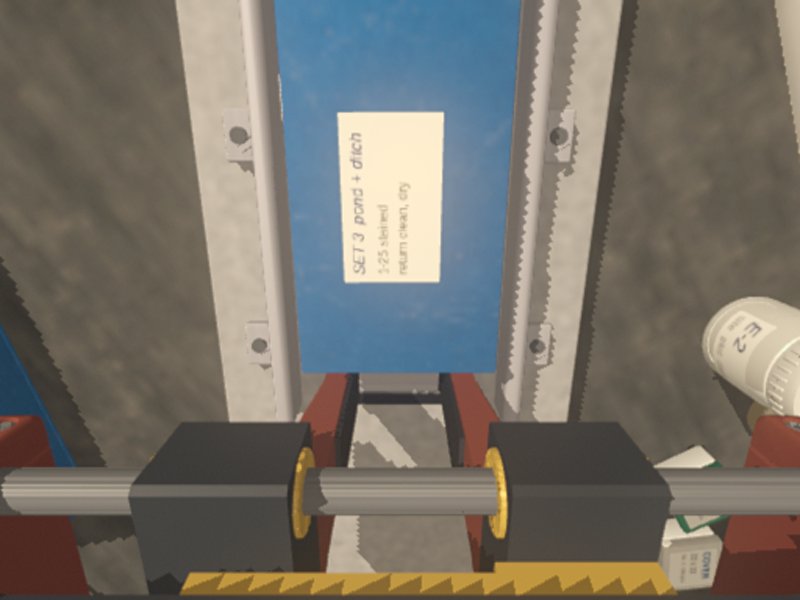

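View pics/scene16.png

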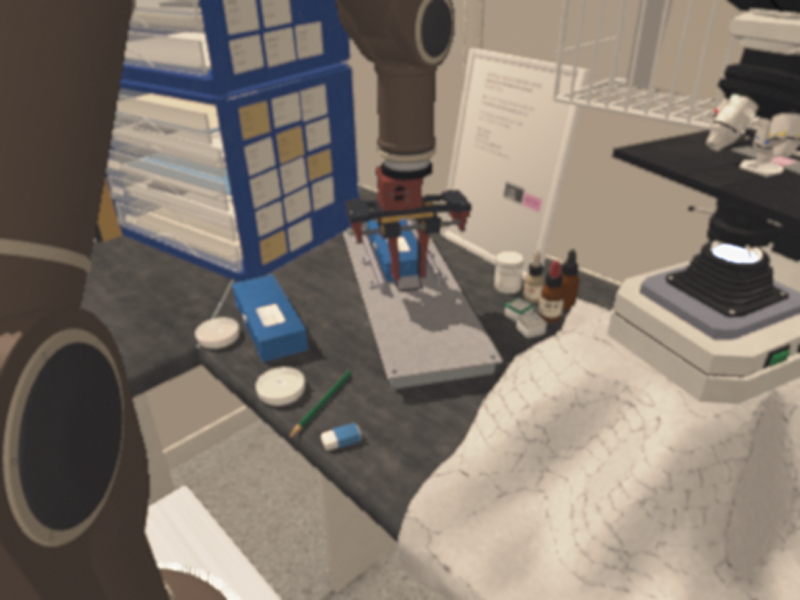

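```bash
python3 - <<'E'
import cv2,numpy as np
a=cv2.imread('pics/wrist15.png')[340:420,290:510];b=cv2.imread('pics/wrist16.png')[340:420,290:510]
cv2.imwrite('pics/cmp.png',cv2.resize(np.vstack([a,b]),None,fx=3.5,fy=3.5))
E
```

```text
(no output)
```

View pics/cmp.png

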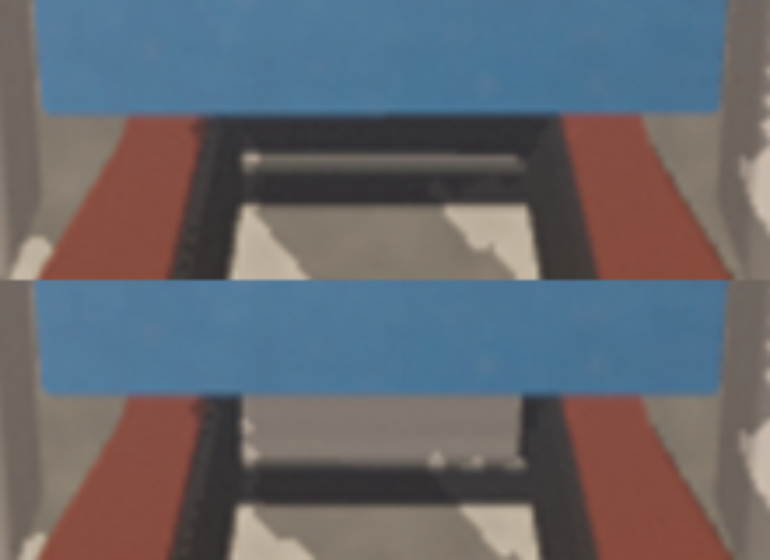

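>>> apply_moves(delta_pos=[[-0.3, -0.5, 0], [-0.6, -1, 0], [-1, -1.7, 0], [-1.6, -2.6, 0], [-2.6, -4.3, 0], [-4.7, -7.7, 0], [-7.8, -12.8, 0], [-12, -20, 0], [-17, -28, 0], [-23, -37, 0]], angular=[[0, 0, 0], [0, 0, 0], [0, 0, 0], [0, 0, 0], [0, 0, 0], [0, 0, 0], [0, 0, 0], [0, 0, 0], [0, 0, 0], [0, 0, 0]])

```text
time: 17.63
eef_pos: [560.8, 222.3, 43.6]
tool_rot: [2.577, 1.57, 0.456]
force: [0.5, -0.1, -0.8]
width: 32.0
```

```bash
python3 look.py 17 wrist
```

```text
t 17.6333 eef [560.8 222.3  43.6] heading 58.53 tilt [ 0.001  0.    -1.   ] F [ 0.45 -0.11 -0.77] M [-0.07  0.11 -0.02] w 32.04400296054192
tcp lane -18.6 0.9 Flane 0.14 -0.45
```

View pics/wrist17.png

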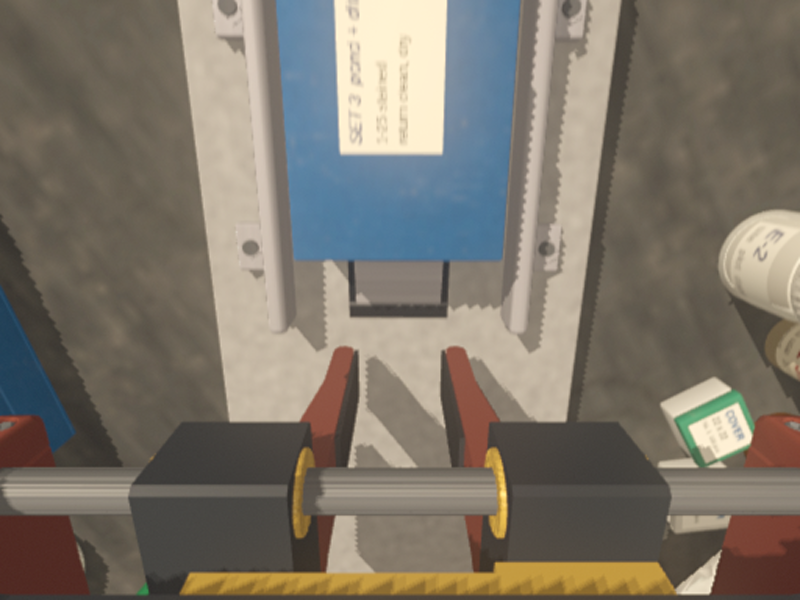

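>>> apply_moves(delta_pos=[[-4, -7, 5], [-9, -15, 20], [-14, -23, 45], [-18, -29, 75], [-20, -33, 105], [-21, -34, 130], [-21, -34, 145], [-21, -34, 150], [-21, -34, 150], [-21, -34, 150]], angular=[[0, 0, 0], [0, 0, 0], [0, 0, 0], [0, 0, 0], [0, 0, 0], [0, 0, 0], [0, 0, 0], [0, 0, 0], [0, 0, 0], [0, 0, 0]])

```text
time: 18.52
eef_pos: [539.6, 188.9, 192.8]
tool_rot: [-1.361, 1.57, 2.802]
force: [-0.0, -0.8, -0.1]
width: 31.9
```

```bash
python3 look.py 18 wrist scene; python3 - <<'E'
from h import *
c=capture('wrist')
cv2.imwrite('pics/w18c.png',cv2.resize(c['color'][0:180,150:350,::-1],None,fx=3.3,fy=3.3,interpolation=cv2.INTER_CUBIC))
E
```

```text
t 18.5167 eef [539.6 188.9 192.8] heading 58.54 tilt [-0.  0. -1.] F [-0.01 -0.79 -0.08] M [-0.09  0.07 -0.01] w 31.90384000193821
tcp lane -58.1 1.6 Flane -0.68 -0.41
```

View pics/w18c.png

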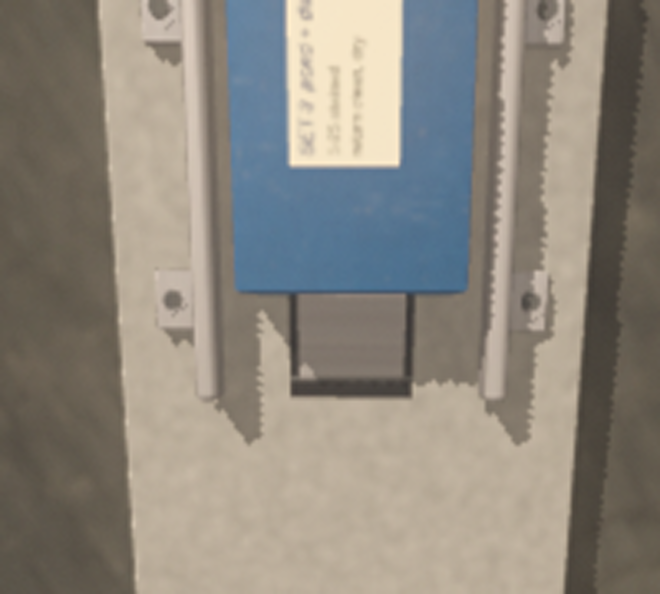

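View pics/scene18.png

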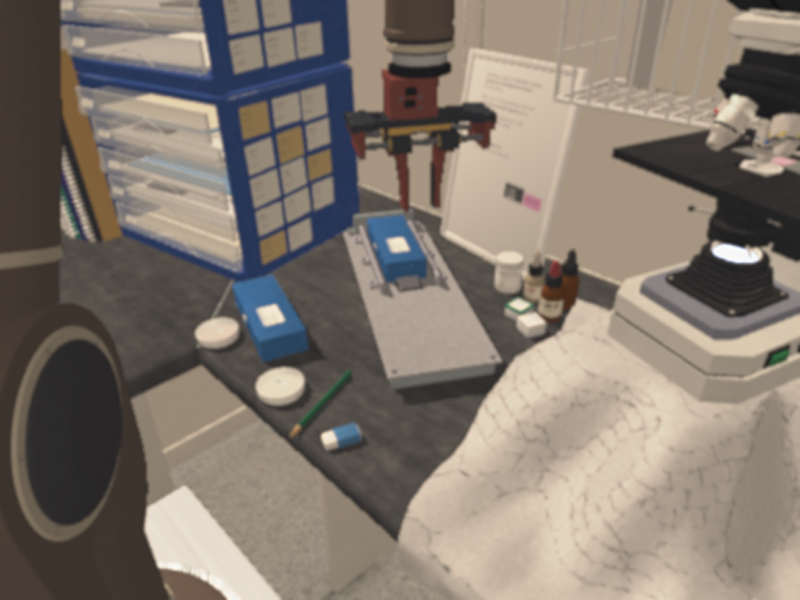

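```bash
python3 - <<'E'
from h import *
c=capture('wrist')
P=lambda p,z:ray(c,np.array(p,float)/3.3+[150,0],z)
h=np.radians(58.5);X=np.array([np.cos(h),np.sin(h)]);Y=np.array([-X[1],X[0]]);O=np.array([571.3,237.6])
L=lambda p:np.c_[(p[:,:2]-O)@X,(p[:,:2]-O)@Y].round(1).tolist()
print('box rear',L(P([(238,292),(469,292)],66)),'front-ish',L(P([(228,0),(479,0)],66)))
print('rail ends',L(P([(197,398),(219,398),(482,398),(505,398)],50)))
print('deck',L(P([(100,0),(607,0),(137,590),(562,590)],30)))
E
```

```text
box rear [[30.9, 32.5], [31.0, -32.9]] front-ish [[102.9, 32.7], [103.0, -32.6]]
rail ends [[0.3, 47.9], [0.3, 41.1], [0.4, -40.0], [0.4, -47.1]]
deck [[112.6, 74.2], [112.8, -74.3], [-66.9, 75.0], [-66.6, -73.5]]
```

>>> apply_moves(delta_pos=[[0, 0, -3], [0, 0, -8], [0, 0, -15], [0, 0, -25], [0, 0, -35], [0, 0, -45], [0, 0, -55], [0, 0, -60], [0, 0, -60], [0, 0, -60]], angular=[[3.4, -2.1, 0], [8.5, -5.2, 0], [13.6, -8.4, 0], [18.7, -11.5, 0], [23.8, -14.6, 0], [29, -17.8, 0], [32.5, -20, 0], [34.1, -20.9, 0], [34.1, -20.9, 0], [34.1, -20.9, 0]])

```text
time: 19.55
eef_pos: [536.4, 188.2, 121.9]
tool_rot: [-3.115, 0.967, 1.055]
force: [0.0, -0.0, -1.5]
width: 32.0
```

```bash
python3 look.py 19 wrist; python3 - <<'E'
from h import *
c=capture('wrist'); C=c['color']; T=c['world_from_camera']; print(T.round(2).tolist())
h=np.radians(58.5);X=np.array([np.cos(h),np.sin(h)]);O=np.array([571.3,237.6])
p=proj(c,[[*(O+X*32),36.5],[*(O+X*32),30]]); print(p)
u,v=p[0].astype(int); cr=C[max(0,v-50):v+50,u-60:u+60,::-1]; cv2.imwrite('pics/w19c.png',cv2.resize(cr,None,fx=6,fy=6,interpolation=cv2.INTER_CUBIC))
E
```

```text
t 19.55 eef [536.4 188.2 121.9] heading 58.58 tilt [ 0.28   0.494 -0.823] F [ 0.   -0.   -1.49] M [-0.59  0.37  0.03] w 31.967672488439984
tcp lane -60.4 3.9 Flane -0.0 -0.0
[[0.86, -0.5, 0.14, 526.41], [-0.52, -0.82, 0.26, 162.74], [-0.02, -0.29, -0.96, 302.02], [0.0, 0.0, 0.0, 1.0]]
[[260.35618278 152.57146351]
 [260.36618916 155.22922942]]
```

View pics/wrist19.png

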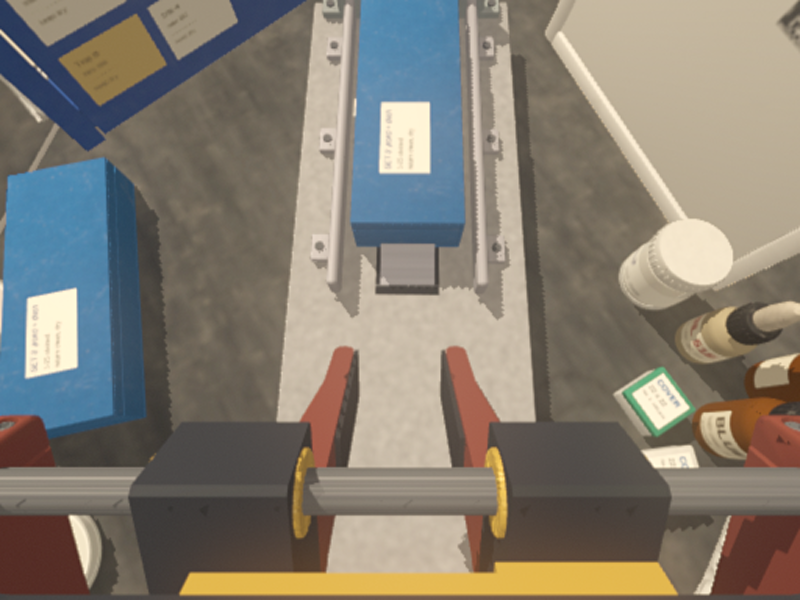

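View pics/w19c.png

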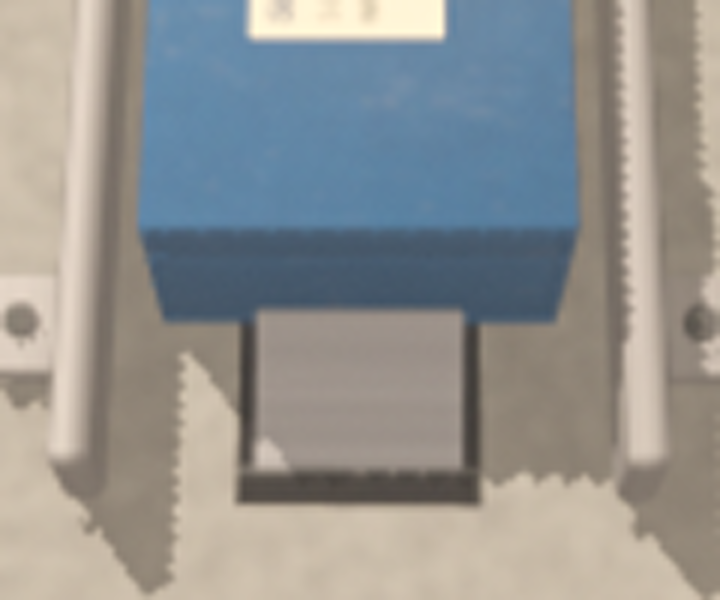

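```bash
python3 -c "
from plant import *
print(get_obs()['time']); print(job_done())"
```

```text
19.65
the job is handed in; nothing more can be done
None
```

The slide box is loaded: the catch is up behind it and holds it against the sprung pad. I handed the job in at 19.65 s of robot time.

**What I did:** I gripped the box lightly (6 N) where it stood on the deck. I then turned it 7.6° and slid it about 25 mm sideways to line up with the lane. After letting go, I pushed its rear end in with two spread fingertips, using about 3–7 N along the lane and about 13 N at the end against the pad. I then backed straight out and lifted clear.

**Last checks:**
- **Catch:** in the final wrist picture the flap's nose covers the lower edge of the box's rear face, so the catch is up behind it. The box stayed put when the fingers withdrew.
- **Rails:** the box stands square, with about 8 mm free on each side. I saw no contact with either rail in any picture.
- **Bystanders:** I saw no sign that the other box or the other things had moved. I judged this by eye and did not measure their positions.

**What disagreed:**
- **Rear end position:** it measured about 30.6 mm inside the mouth, where 32.5 mm is expected. That is within the 2 mm calibration, and the last picture settled that the catch is engaged.
- **Downward load:** the fingertips briefly pressed down on the box with up to about 6.6 N through friction.
- **Upward pull:** the sensor showed an upward pull of about 2.6 N at the end of the squaring turn. That is less than the box's weight of about 3.9 N, and the tool's height did not change.

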